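Prime the laundry doser: dial to index, bayonet cap held at its vent position

ROBOT

A 7-joint arm with a two-finger parallel gripper is mounted at the origin on a cart in front of the work surface, level with it; the furniture and walls round the work are solid. World frame = base frame: x ahead of the robot, y to its left, z up, the work surface at z = 0. Lengths are in mm, angles in rad, forces in N, time in s.
With the tool pointing down it reaches from about 400 to 900 mm from the base axis. Payload 5.5 kg.
Tool frame: the origin (TCP) lies between the finger pads, 19 mm behind the fingertips; this is the grasp point; z points along the fingers, y is the line along which they close (so a half turn about z gives the same grasp; the last joint's range is limited). The gripper opens to 85 mm and grips with 20 to 120 N. Pads are 22 mm wide; open, the fingers measure 114 mm over their backs; the gripper's body (76 mm by 85 mm) begins 54 mm behind the grasp point. The pads swing forward as they close: fully open they stand 13 mm farther back than shut.
Start: joints at [-0.907, 0.501, -0.427, 1.55, 0.221, 1.138, -0.21], TCP at [253.565, 598.502, 250.01] pointing down, gripper open.
Joint ranges: [-2.88, 2.88], [-0.31, 2.03], [-1.54, 1.56], [0.2, 2.42], [-1.41, 4.55], [0.19, 2.02], [-2.57, 2.57]. Speed limits (rad/s): [2.57, 2.57, 3.14, 3.14, 3.14, 3.14, 3.14].

INTERFACE

Orientations are given as a unit quaternion [x, y, z, w].
In Python, from bench import manip gives the robot as it stands. Calls block until the motion is done:
- manip.move_ptp(position, orientation): joint-space move of the TCP to a pose.
- manip.move_linear(position, feed=150, frame=None, force_limit=None): straight line of the TCP; frame=None keeps the orientation; feed is the mean speed in mm/s. With force_limit (N) it stops when the force on the tool has changed by that much, and returns True; else False.
- manip.movej(angles): joint-space move.
- manip.gripper_open() and manip.grab(): open the fingers fully, or close them until they stop; the grip force is fixed at half the most.
- manip.hold(seconds).
- manip.inverse_kinematics(position, orientation): joint angles nearest the present ones, or None.
- manip.observe(): the state.
- manip.camera(name): name is "scene" or "top"; returns a dict with "image" (400x640x3 uint8, red, green, blue), "fx", "fy", "cx", "cy" (pixels), "k1" (the pictures are not rectified: a ray, as slopes to the right and down, at radius r is drawn at 1 + k1 r^2 times it, then the intrinsics apply), "extrinsics" (4x4, takes a point from camera to world coordinates). Camera axes: x right, y up, looking along -z (the intrinsics and any distortion apply to the point x, -y, -z); pixel columns grow to the right and rows downward; lengths in mm; the calibration is good to about 2 mm. A picture is of the moment at which its call begins. There is no depth.
A pose or a line that the arm cannot do raises manip.MotionError and nothing moves.
- manip.finish_job(): hands the job in; it is judged then, once.
The state is a dict: "time": time; "joint_pos": joint angles; "joint_velocities": joint speeds; "tau": joint torques, N m; "eef_pos": TCP position; "tcp_rot": TCP orientation; "wrist_force": force on the tool from outside, world axes, zero at the start; "moment": the same for the moment, N m; "grip_width": opening from 0.0 (shut) to 1.0 (fully open); "grasp_force": force on a finger pad.
Only numpy, scipy, OpenCV 4.12 (cv2) and the standard library are available. Lean on these libraries where they do the work, as an engineer would, in place of code of your own. Each camera call takes 0.05 s, during which the arm holds its last target. There are 200 camera calls.

TASK

Prime the detergent dosing unit: first turn the bar dial on its top until its nose stands at the one broad rib of the scale and leave it there. Then put the bayonet cap into the neck with its lugs through the notches, press it down flush on the rim against the spring and twist it clockwise half way, until its tabs stand at the broad vent ribs, but never on as far as the lock (the pairs of thin ribs). The program finishes while still holding the cap there in the gripper, pressed down flush, because it springs up if let go; leave the other things where they stand.

Things in the scene. Friction and masses are not known exactly. Their poses are not given: they have to be found in the camera images.
- doser: Dosing unit, fixed: white block 100 (its x) x 200 (its y) mm, deck 48 mm above the worktop; origin under its centre on the worktop, z up. On the deck: a round grey neck at (0, -48) mm and a bar dial at (0, +50) mm in its frame. Two short hose tails stick out 34 mm at the back (+x). It stands dial end towards the robot: x roughly to the left, y towards the robot.
- neck (a point): Centre of the neck's rim, 80 mm above the worktop, axes as the doser's. Neck: outer radius 38, bore radius 22 mm through a 10 mm thick flange, radius 31 below it. Two lug notches in the flange, each +-22 deg wide, at the doser's +x and -x, each marked by one thin rib outside on the neck.
- vent (a point): Broad rib on the neck's outside: the vent position, 45 deg clockwise (from above) from the +x entry rib, 41 mm from the neck's axis; a like one on the far side of the neck. The lock, 88 deg from entry, has a pair of thin ribs; there the lugs snap up into pockets. The inserted cap turns clockwise only, once its lugs are below the flange.
- plunger (a joint): Travel (m) of the sprung steel plate, radius 16 mm, inside the neck: 0 free, 0.012 with the cap flush. It meets the cap's foot 12 mm above flush and pushes up with 2.4 N, growing to 4.2 N at flush. A cap let go with its lugs under the flange springs up 6 mm.
- dial (a joint): Dial angle in rad, 0 to 2.6, growing clockwise from above. The dial's nose points along the doser's +y at 0, its +x at 1.57. The scale has thin ribs every 0.35 rad; the broad rib, the fifth, is at 1.40. It stays where it is left (friction 0.04 N m).
- dial_grip (a point): On the dial's axis, 75 mm above the worktop, in the dial's bar: bar 42 mm long (along the nose), 12 mm thick, from 61 to 85 mm above the worktop, on a round skirt of radius 26 mm. Its axes turn with the dial, y along the bar to the nose (a small block on the skirt, and a dark line on top of the bar at that end).
- cap: Loose grey bayonet cap, 80 g, standing fin up. Origin: centre of its underside. Foot: radius 19, 22 mm long, two lugs at its lower end along +x and -x to radius 27 mm (10 mm wide, 6 high). Disc: radius 34 mm, z 22 to 30, tabs on +x and -x to 38.5 mm. Grip fin along x: 46 long, 12 thick (y), z 30 to 57 mm. Half-turn symmetric; enters with its x along the doser's x, either way.
- cap_seat (a point): Centre of the underside of the cap's disc (22 mm above its foot); flush when it lies at the point neck.
- cap_grip (a point): Middle of the cap's fin, 53 mm above its foot: a good TCP height for the grasp.
- polish_pot: bystander: low round pot, 69 x 69 x 41 mm, no fin; origin under its centre
- tin_small: bystander: round food tin, 75 x 75 x 58 mm; origin under its centre
- aerosol_2: bystander: aerosol can, 58 x 58 x 191 mm; origin under its centre
- soap_box: bystander: upright powder carton, 55 x 74 x 112 mm; origin under its centre
- tape_measure: bystander: pocket tape measure, 80 x 33 x 60 mm; origin under its centre
- dropper_1: bystander: small dropper bottle, 33 x 34 x 102 mm; origin under its centre
Not all that is in view belongs to the job. What is shaped like the cap but green is not meant.

How it is judged:
By the outcome, as a careful person would: the job done as asked, in the order asked, and still so for the second after the job is handed in, while the arm keeps its last pose, push and grip.
It also fails if it takes over 56 s, if anything falls off the work surface, if the arm or the gripper's body presses on something with over 40 N, if the wrist force passes 120 N, or if a joint passes its speed limit or range.

## Working session

There is one attempt and no reset: what is moved stays moved. The work goes in short steps, each a Python script; the robot and the scene stay as the last script left them, time stands still between calls to the robot, and variables do not carry over. Pictures are saved under pics/ and viewed, at most 10 in all, crops included, and the job is handed in when it is done.

```bash
mkdir -p pics; ls; cat > h.py <<'E'
import numpy as np, cv2
from bench import manip
def cam(n,save=None):
    c=manip.camera(n)
    if save: cv2.imwrite('pics/'+save,cv2.cvtColor(c['image'],cv2.COLOR_RGB2BGR))
    return c
def pix2(c,u,v,z):
    "world point on plane z seen at pixel"
    d=np.array([(u-c['cx'])/c['fx'],(v-c['cy'])/c['fy']]); s=d.copy()
    for _ in range(30): s=d/(1+c['k1']*(s@s))
    E=np.array(c['extrinsics']); r=E[:3,:3]@np.array([s[0],-s[1],-1]); o=E[:3,3]
    return o+r*(z-o[2])/r[2]
def proj(c,p):
    E=np.array(c['extrinsics']); q=E[:3,:3].T@(np.array(p,float)-E[:3,3])
    s=np.array([q[0],-q[1]])/-q[2]; s=s*(1+c['k1']*(s@s))
    return s*[c['fx'],c['fy']]+[c['cx'],c['cy']]
E
python3 - <<'E'
from h import *
for n in('scene','top'):
    c=cam(n,n+'0.png'); print(n,c['fx'],c['k1'],np.round(c['extrinsics'],3).tolist())
o=manip.observe();print(o['time'],o['eef_pos'],o['tcp_rot'],o['grip_width'])
E
```

```text
pics
scene 472.1684731639399 -0.1424907574643844 [[-0.498, 0.399, -0.77, -334.164], [-0.867, -0.228, 0.443, 550.283], [0.002, 0.888, 0.459, 603.993], [0.0, 0.0, 0.0, 1.0]]
top 471.75918028061625 -0.09805921172403204 [[-0.001, 0.996, -0.092, 433.406], [-1.0, -0.001, -0.007, 39.253], [-0.007, 0.092, 0.996, 1338.96], [0.0, 0.0, 0.0, 1.0]]
0.1 [253.40499215 597.91839189 249.03347636] [ 1.99023009e-01  9.79994402e-01 -8.77238661e-04 -2.10284766e-04] 0.9945616196309612
```

View pics/scene0.png

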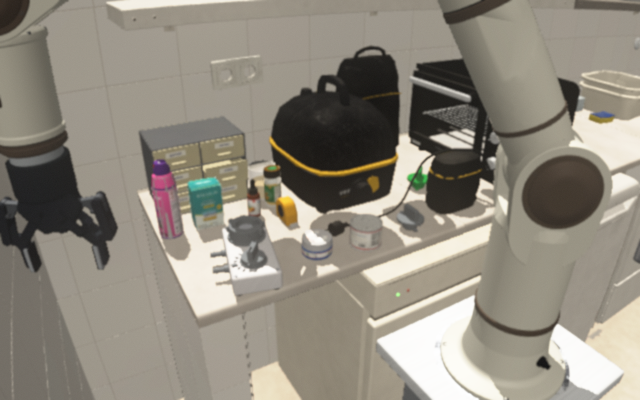

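View pics/top0.png

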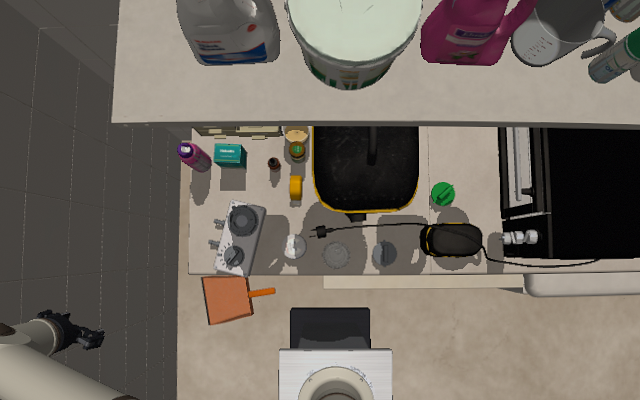

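Scene: doser at top-view (240,238), with the neck at (242,220) and the dial at (233,257). What could be taken for the cap: the grey thing with a fin at (384,254), the green decoy at (443,193), the polish pot at (295,246) and the tin at (336,254). I choose the grey one at (384,254) and check it in close crops.

```bash
python3 - <<'E'
import cv2,numpy as np
t=cv2.imread('pics/top0.png'); s=cv2.imread('pics/scene0.png')
z=lambda i,u,v,w,h,k:cv2.resize(i[v:v+h,u:u+w],None,fx=k,fy=k,interpolation=cv2.INTER_CUBIC)
cv2.imwrite('pics/c1.png',z(t,200,195,80,80,7))
a=z(t,355,230,56,40,7); b=z(s,380,190,56,40,7)
cv2.imwrite('pics/c2.png',np.vstack([a,b]))
cv2.imwrite('pics/c3.png',z(s,205,205,90,90,6))
E
```

```text
(no output)
```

View pics/c1.png

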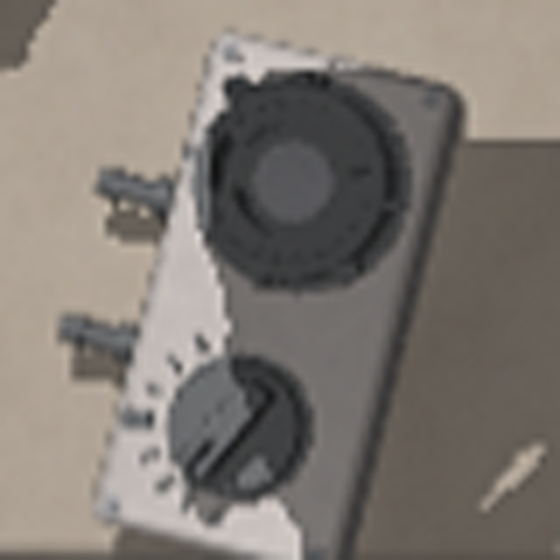

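View pics/c2.png

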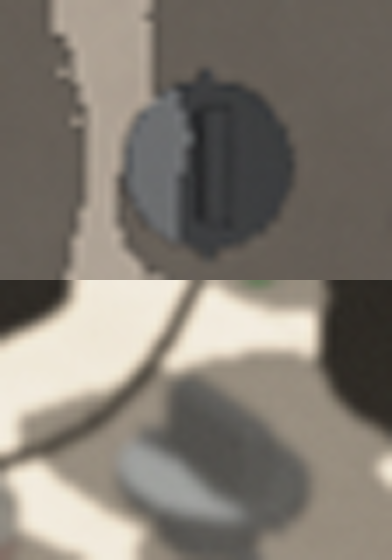

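View pics/c3.png

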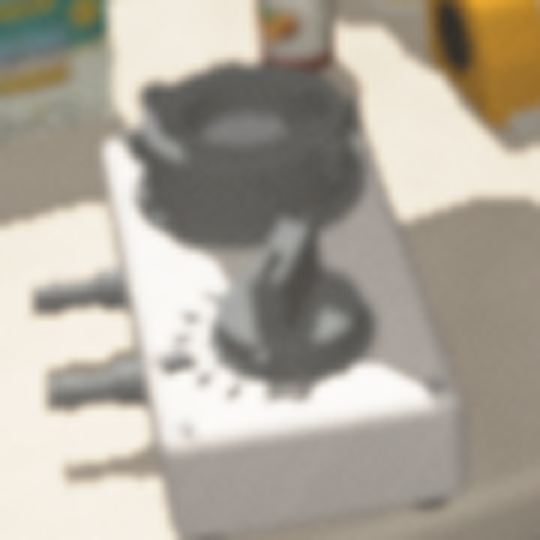

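The crops confirm the cap: grey disc with tabs top and bottom at top-view pixel (385,253.6) and its fin along world x. The doser's plunger plate is at (241.9,220.7) and its dial at about (234,256). The bar's dark line points lower left, about 0.4 rad, and the broad rib is at (219,254.5). Next I compute the poses.

```bash
cat > fit.py <<'E'
from h import *
from scipy.optimize import least_squares
import pickle
def R(a): return np.array([[np.cos(a),-np.sin(a)],[np.sin(a),np.cos(a)]])
def dw(p,q): # doser point -> world
    return np.r_[R(p[2])@np.array(q[:2])+p[:2],q[2]]
E
python3 - <<'E'
from fit import *
c=manip.camera('top'); s=manip.camera('scene')
T=lambda x,y:(200+(x+.5)/7-.5,195+(y+.5)/7-.5)
S=lambda x,y:(205+(x+.5)/6-.5,205+(y+.5)/6-.5)
C=lambda x,y:(355+(x+.5)/7-.5,230+(y+.5)/7-.5)
for n,p,z in[('TL',(220,33),48),('BL',(97,522),48),('TR',(463,88),48),('screwTL',(233,52),48),('screwBL',(113,508),48),('screwTR',(431,99),48),('plate',(293,180),70),('skirt',(240,429),58),('broad',(135,417),48),('barA',(270,395),85),('barB',(195,468),85)]:
    print(n,np.round(pix2(c,*T(*p),z),1))
for n,p,z in[('plateS',(243,128),70),('broadS',(178,360),48),('screwBL_S',(187,430),48),('screwBR_S',(437,385),48)]: print(n,np.round(pix2(s,*S(*p),z),1))
for n,p,z in[('disc',(209,165),30),('tab+',(205,74),26),('tab-',(208,253),26),('fintop',(218,105),57),('finbot',(218,228),57)]: print(n,np.round(pix2(c,*C(*p),z),1))
sc=lambda x,y:(380+x/7-.4,190+(y-280)/7-.4)
# scene fin top ends
for n,p,z in[('finS1',(180,388),57),('finS2',(300,480),57)]: print(n,np.round(pix2(s,*sc(*p),z),1))
# candidate tilt in fit
from itertools import product
obs=[(c,T(293,180),(0,-48,70)),(c,T(240,429),(0,50,58)),(c,T(233,52),(43,-93,48)),(c,T(113,508),(43,93,48)),(c,T(431,99),(-43,-93,48)),(s,S(243,128),(0,-48,70)),(s,S(187,430),(43,93,48)),(s,S(437,385),(-43,93,48))]
for nm,o in(('top',obs[:5]),('all',obs)):
    f=lambda p:np.concatenate([proj(k,dw(p,q))-u for k,u,q in o])
    r=least_squares(f,[590,200,1.32],x_scale=[1,1,.01]); print(nm,r.x.round(3),f(r.x).reshape(-1,2).round(1).tolist())
E
```

```text
TL [569.7 288.5  48. ]
BL [377.6 334.2  48. ]
TR [547.8 191.9  48. ]
screwTL [562.1 283.2  48. ]
screwBL [383.1 328.   48. ]
screwTR [543.5 204.5  48. ]
plate [510.2 254.9  70. ]
skirt [414.2 276.4  58. ]
broad [418.6 319.8  48. ]
barA [427.5 260.1  85. ]
barB [399.8 288.5  85. ]
plateS [516.  253.5  70. ]
broadS [420.9 316.8  48. ]
screwBL_S [383.1 328.   48. ]
screwBR_S [365.9 246.9  48. ]
disc [ 421.3 -135.6   30. ]
tab+ [ 457.2 -134.9   26. ]
tab- [ 386.5 -135.4   26. ]
fintop [ 444.7 -135.7   57. ]
finbot [ 397.2 -135.2   57. ]
finS1 [ 435.6 -129.2   57. ]
finS2 [ 365.2 -123.5   57. ]
top [462.948 265.224   1.339] [[0.3, 0.2], [-0.1, -0.0], [-0.9, -0.4], [-0.2, 0.3], [0.9, -0.1]]
all [463.882 265.682   1.337] [[0.1, -0.1], [-0.3, -0.4], [-1.0, -0.8], [-0.4, -0.1], [0.8, -0.3], [0.5, 1.2], [-0.6, 0.1], [1.2, 0.4]]
```

```bash
cat >> h.py <<'E'
from scipy.spatial.transform import Rotation as Ro
def q(deg): return (Ro.from_euler('z',deg,degrees=True)*Ro.from_euler('x',180,degrees=True)).as_quat().tolist()
YAW=np.degrees(1.338); DIAL=[414.3,276.8]; NECK=[509.8,254.3]; CAP=[421.5,-135.4]
def st():
    o=manip.observe(); print('t',round(o['time'],2),'p',np.round(o['eef_pos'],1),'yaw',np.round(Ro.from_quat(o['tcp_rot']).apply([1,0,0]),3),'F',np.round(o['wrist_force'],1),'M',np.round(o['moment'],2),'w',round(o['grip_width'],3),'g',np.round(o['grasp_force'],1)); return o
E
python3 - <<'E'
from h import *
for n,p,z,ys in[('dial',DIAL,88,(138,86.4,318,266.4)),('cap',CAP,53,(0,180)),('neck',NECK,111,(YAW,YAW-45,YAW+180,YAW+135)),('neckhi',NECK,170,(YAW,YAW+180))]:
    for y in ys:
        a=manip.inverse_kinematics(p+[z],q(y)); print(n,round(y),None if a is None else np.round(a,2))
E
```

```text
dial 138 [-0.4   0.45 -0.29  2.05  0.2   0.66  0.01]
dial 86 [-0.54  0.44 -0.12  2.05  0.08  0.65 -0.78]
dial 318 [-1.58  1.    1.35  2.09 -1.14  1.13 -1.96]
dial 266 [-0.08  0.54 -0.69  2.04  0.51  0.74  1.99]
cap 0 [-0.27  0.51  0.61  2.22 -0.55  0.57 -0.8 ]
cap 180 [ 0.29  0.44 -0.05  2.2   0.04  0.51  1.78]
neck 77 [-0.45  0.5  -0.07  1.87  0.05  0.77 -0.78]
neck 32 [-0.58  0.5   0.09  1.88 -0.07  0.77 -1.47]
neck 257 [-0.01  0.59 -0.64  1.86  0.46  0.85  2.02]
neck 212 [-0.14  0.55 -0.47  1.86  0.33  0.81  1.34]
neckhi 77 [-0.45  0.42 -0.07  1.84  0.04  0.89 -0.78]
neckhi 257 [ 0.    0.5  -0.66  1.82  0.37  0.94  2.09]
```

```bash
python3 - <<'E'
from h import *
manip.move_ptp(DIAL+[200],q(138)); st()
manip.move_linear(DIAL+[115],feed=150)
print(manip.move_linear(DIAL+[88],feed=80,force_limit=8)); st()
manip.grab(); st()
c=cam('top','top1.png'); s=cam('scene','sc1.png')
a=c['image'][195:275,190:280]; b=s['image'][205:295,195:295]
cv2.imwrite('pics/d1.png',cv2.cvtColor(cv2.resize(b,None,fx=6,fy=6,interpolation=cv2.INTER_CUBIC),cv2.COLOR_RGB2BGR))
E
```

```text
t 1.56 p [414.1 278.7 200.4] yaw [-0.745  0.667  0.001] F [ 1.1 -0.1  0.6] M [ 0.04  0.02 -0.01] w 1.0 g 0.0
False
t 2.76 p [414.2 276.8  88. ] yaw [-0.743  0.669  0.   ] F [0.5 0.3 1.1] M [-0.03 -0.06  0.02] w 1.001 g 0.0
t 3.42 p [415.4 277.6  88.5] yaw [-0.743  0.669 -0.   ] F [2.5 1.7 0.3] M [ 0.32 -0.56  0.04] w 0.124 g 61.3
```

View pics/d1.png

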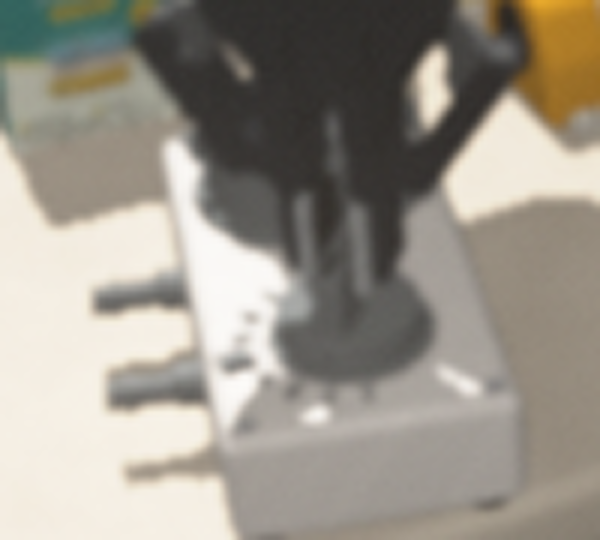

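The fingers straddle the bar and hold it, and the TCP yielded about 1.4 mm to the bar's centre. Now I turn it.

```bash
python3 - <<'E'
from h import *
D=[415.4,277.6]
tgt=YAW+90-np.degrees(1.40); print(tgt)
for y in np.linspace(138,tgt,4)[1:]:
    manip.move_linear(D+[88],feed=50,frame=q(y)); st()
manip.hold(.3); st()
c=cam('top'); s=cam('scene')
E
```

```text
86.4476616701889
t 3.98 p [415.3 277.6  88.5] yaw [-0.512  0.859 -0.   ] F [ 0.  -0.7  4.8] M [-0.03 -0.1  -0.03] w 0.125 g 62.1
t 4.42 p [415.3 277.6  88.5] yaw [-0.235  0.972 -0.   ] F [ 0.5 -0.2  6.2] M [ 0.04  0.04 -0.06] w 0.121 g 62.1
t 4.88 p [415.1 277.6  88.4] yaw [ 0.062  0.998 -0.   ] F [-0.   0.3  5.7] M [ 0.03  0.09 -0.05] w 0.123 g 62.1
t 5.17 p [415.1 277.6  88.5] yaw [ 0.062  0.998 -0.   ] F [-0.1 -0.3  6.8] M [ 0.11  0.12 -0.01] w 0.124 g 62.1
```

```bash
python3 - <<'E'
from h import *
manip.gripper_open(); st()
manip.move_linear([415.1,277.6,150],feed=150)
manip.move_ptp([430,60,230],q(40)); 
c=cam('top','top2.png'); s=cam('scene','sc2.png'); st()
a=cv2.resize(c['image'][195:275,205:265],None,fx=7,fy=7,interpolation=cv2.INTER_CUBIC); b=cv2.resize(s['image'][235:291,210:290],None,fx=4.4,fy=10,interpolation=cv2.INTER_CUBIC)
b=cv2.resize(s['image'][215:295,210:265],None,fx=7,fy=7,interpolation=cv2.INTER_CUBIC)
cv2.imwrite('pics/d2.png',cv2.cvtColor(np.hstack([a[:, :400],b]),cv2.COLOR_RGB2BGR))
E
```

```text
t 5.99 p [415.4 277.6  87.9] yaw [ 0.062  0.998 -0.   ] F [ 0.2 -0.1 -0.5] M [-0.01  0.04  0.03] w 1.0 g 0.0
t 7.58 p [429.7  61.9 229.2] yaw [ 0.763  0.646 -0.001] F [ 1.   0.1 -0.5] M [-0.06  0.04 -0.04] w 0.995 g 0.0
```

View pics/d2.png

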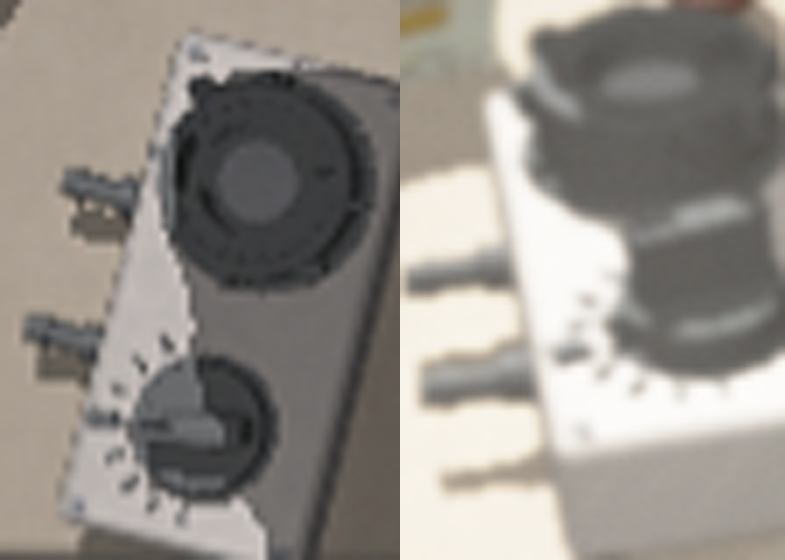

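The dial's nose (top crop (135,422)) stands in line with the broad rib (103,416), and the scene view agrees. Next comes the cap.

```bash
python3 - <<'E'
from h import *
C=[422,-135]
manip.move_ptp(C+[150],q(0)); manip.move_linear(C+[90],feed=150)
print(manip.move_linear(C+[53],feed=80,force_limit=8)); st()
manip.grab(); st()
manip.move_linear(C+[200],feed=150); manip.hold(.2); st()
manip.move_ptp([510.5,255,200],q(YAW)); manip.move_linear([510.5,255,155],feed=100); manip.hold(.2); st()
c=cam('top','top3.png'); s=cam('scene','sc3.png')
b=cv2.resize(s['image'][165:285,195:315],None,fx=5,fy=5,interpolation=cv2.INTER_CUBIC)
cv2.imwrite('pics/e1.png',cv2.cvtColor(b,cv2.COLOR_RGB2BGR))
E
```

```text
False
t 9.59 p [ 422.1 -135.2   53.1] yaw [ 1. -0.  0.] F [-0.5 -0.1  0.4] M [ 0.   -0.02  0.04] w 1.001 g 0.0
t 10.26 p [ 422.1 -135.    53.1] yaw [ 1. -0.  0.] F [-0.7  1.2  1.1] M [ 0.04  0.05 -0.  ] w 0.124 g 62.6
t 11.59 p [ 421.5 -134.9  199.2] yaw [ 1.    -0.    -0.002] F [ 0.  -0.3 -1.4] M [-0.03  0.06  0.05] w 0.126 g 62.5
t 13.88 p [511.1 255.3 155.8] yaw [0.231 0.973 0.001] F [-0.1  0.2 -0.6] M [ 0.02 -0.07 -0.03] w 0.128 g 62.3
```

View pics/e1.png

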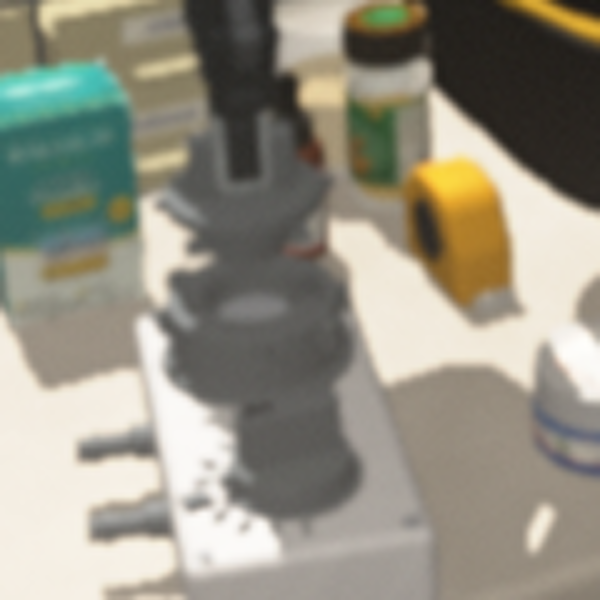

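The cap is held straight, centred over the bore (crop (250,200) over (253,305)). I go down with a force guard.

```bash
python3 - <<'E'
from h import *
N=[510.5,255]
r=manip.move_linear(N+[125],feed=40,force_limit=6); print(r); o=st()
if not r:
    print(manip.move_linear(N+[113.5],feed=30,force_limit=14)); st()
    print(manip.move_linear(N+[107],feed=10,force_limit=12)); st()
E
```

```text
False
t 14.88 p [510.7 255.1 125.1] yaw [0.231 0.973 0.   ] F [ 0.4  0.4 -0.6] M [-0.01 -0.02  0.  ] w 0.125 g 62.3
False
t 15.41 p [511.2 255.3 113.9] yaw [0.231 0.973 0.001] F [2.  0.3 2.5] M [ 0.14 -0.34  0.03] w 0.128 g 62.8
True
t 15.83 p [511.1 255.2 111.1] yaw [0.231 0.973 0.001] F [-0.5 -0.4  5. ] M [-0.01  0.26  0.02] w 0.121 g 63.1
```

```bash
python3 - <<'E'
from h import *
N=[510.8,255.1]
print(manip.move_linear(N+[109.0],feed=10,force_limit=20)); st()
for y in np.linspace(YAW,YAW-45,6)[1:]:
    manip.move_linear(N+[109.0],feed=10,frame=q(y)); o=st()
    if np.linalg.norm(o['wrist_force'])>35 or abs(o['moment'][2])>1.5: print('stop');break
E
```

```text
False
t 16.25 p [511.1 255.2 111. ] yaw [0.231 0.973 0.003] F [-2.5 -1.  18.7] M [-0.43  0.87  0.02] w 0.128 g 65.1
t 16.56 p [511.5 255.6 111. ] yaw [0.381 0.925 0.002] F [-1.1 -0.8 17.1] M [-0.07  0.49 -0.13] w 0.127 g 64.9
t 16.87 p [511.7 255.9 111. ] yaw [0.521 0.854 0.002] F [-0.3  0.2 15.9] M [ 0.01  0.42 -0.18] w 0.126 g 64.8
t 17.18 p [511.8 256.  111. ] yaw [0.648 0.762 0.003] F [-1.6 -0.1 15.5] M [ 0.17  0.37 -0.13] w 0.124 g 64.7
t 17.48 p [511.9 256.1 111. ] yaw [0.759 0.651 0.003] F [-1.4  0.2 14.2] M [ 0.12  0.31 -0.2 ] w 0.127 g 64.7
t 17.79 p [511.9 256.2 111. ] yaw [0.852 0.524 0.003] F [-0.4 -0.2 15.8] M [ 0.23  0.29 -0.17] w 0.126 g 64.7
```

```bash
python3 - <<'E'
from h import *
manip.hold(.3); c=cam('top','top4.png'); s=cam('scene','sc4.png'); st()
a=cv2.resize(c['image'][195:275,205:265],None,fx=7,fy=7,interpolation=cv2.INTER_CUBIC)
b=cv2.resize(s['image'][205:285,215:270],None,fx=7,fy=7,interpolation=cv2.INTER_CUBIC)
cv2.imwrite('pics/f1.png',cv2.cvtColor(np.hstack([a[:, :400],b]),cv2.COLOR_RGB2BGR))
# predicted pixels in crop b: vent ribs & tabs
for ang in (0,-45,-88,180,135,92):
    t=np.radians(YAW+ang); p=[511.5+41*np.cos(t),255.5+41*np.sin(t),75]
    print(ang,((proj(s,p)-[215,205])*7+[400,0]).round(),((proj(c,p)-[205,195])*7).round())
E
```

```text
t 18.19 p [511.9 256.2 111. ] yaw [0.851 0.524 0.003] F [-0.9  0.1 15.5] M [ 0.18  0.27 -0.17] w 0.13 g 64.7
0 [477. 160.] [149. 148.]
-45 [505. 109.] [197.  83.]
-88 [586.  78.] [274.  69.]
180 [738. 122.] [354. 197.]
135 [717. 174.] [306. 264.]
92 [633. 208.] [229. 277.]
```

View pics/f1.png

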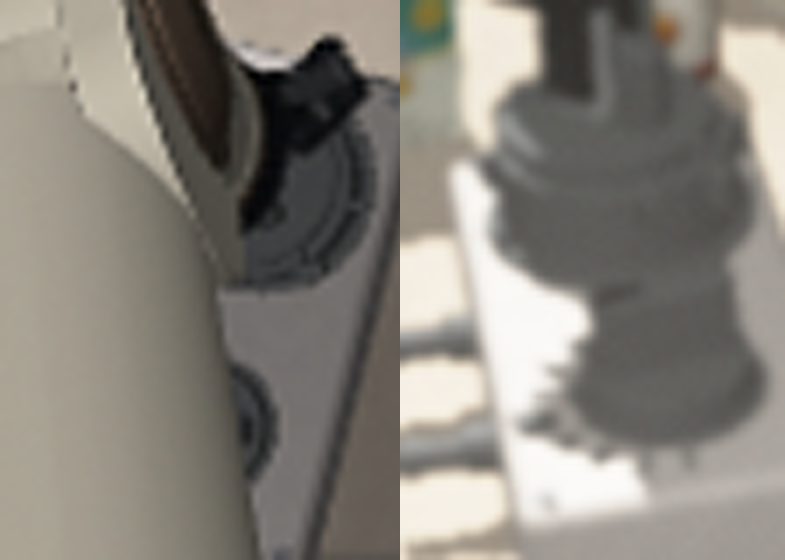

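The disc lies on the rim, a bump stands at the vent position (top crop (315,265), predicted (306,264)), and the dial is untouched. TCP height is 111.0 mm, which is flush, with about 15 N of push. I hand it in.

```bash
python3 -c "
from h import *
print(manip.finish_job()); st()"
```

```text
the job is handed in; nothing more can be done
None
the job is handed in; nothing more can be done
```

I handed the job in at about 18 s. The dial stands at the broad rib, and the cap is twisted 45° clockwise to the vent ribs and still held pressed flush at about 15 N. The other things were left untouched.

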